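# Restock the jar row under the drawer rack

### The job

Put the loose red-capped jar away: slide it, standing on the bench and never lifted, back against the plywood fence to the right of the drawer rack, then push it along under the rack, keeping it against the fence all the way, until it and the blue-capped jar stand tight together against the end stop. Then swing the orange gate fully shut behind them. Keep both jars upright and leave the other things on the bench where they are.

Things in the scene. Friction and masses are not known exactly. Their poses are not given: they have to be found in the camera images.
- bay: plywood bay carrying a drawer rack. Origin on the bench, in the fence's front face, mid-length; x points away from the robot into the fence, y along the fence to the left, z up; turned up to 0.12 rad. Fence front face: plane x=0, y -0.250 to +0.200, 60 mm high right of the rack, 100 mm below it, 18 mm thick. The lane is the bare bench before it. A jar touching the fence has its axis at x=-0.033
- rack_corner (a point): lower front right corner of the board under the rack, 100 mm above the bench, at bay (-0.050, -0.055). Board and rack overhang the lane from y=-0.055 to +0.245 and x=-0.050 to +0.118, from 100 mm up to 302 mm, with a tape roll and a box on top. To work under it the tool must lean 30 to 45 degrees, its upper end towards the robot (bay -x)
- stop (a point): foot of the end stop where it meets the fence, at bay (0, +0.200, 0). The stop is an upright panel, right face in the plane y=+0.200, spanning x -0.050 to +0.080. Home: blue-capped jar's axis at y=+0.167, red-capped jar's at y=+0.101
- jar_out: the loose screw jar with the red cap, upright, 66 mm diameter, 75 mm high, about 0.3 kg, smooth glass (friction about 0.25); origin at the centre of its underside, z up. Push it from right behind its axis, or up to 10 mm nearer the robot: further off it wedges against the fence. Starts right of the rack, at bay-frame x -0.16 to -0.09 and y -0.22 to -0.16
- jar_in: screw jar of the same size with a blue cap, upright, already under the rack against the fence (within 3 mm) and 5 to 40 mm short of the end stop; origin at the centre of its underside. It may be pushed home with the other jar
- gate (a joint): orange gate's hinge, rad, vertical axis, counter-clockwise from above. 0: open, blade along bay -y beside the lane; 1.571: shut at its stop, blade across the lane along bay +x. Starts -0.30 to -0.05; friction 0.03 N m, stays put. Bars 17-29 mm above the bench, 12 mm wide, blade reaches 72 mm from the axis. Shut, it clears a home red-capped jar by about 14 mm; a jar well short of home blocks it
- gate_pivot (a point): point on the gate's pivot axis, 30 mm above the bench, at bay x -0.085, y +0.048. Screwed to the bay by a foot 46 x 36 mm and 5 mm high
- gate_knob (a point): centre of the top of the gate's upright black knob: 16 mm diameter, from 18 to 58 mm above the bench, 60 mm from the pivot axis. In the bay frame, seen from the pivot, it lies in direction 135 degrees (from +x towards +y) plus the joint angle, so it swings from the left-front of the pivot to its right-front as the gate shuts
- brush: bystander: paint brush 52x195x17 mm lying on the bench; origin under its middle
- tape_measure: bystander: yellow tape measure 40x74x66 mm; origin under its middle
- sanding_block: bystander: sanding block 65x116x28 mm, at the right of the bench; origin under its middle
- pack: bystander: black battery pack 75x114x63 mm; origin under its middle
- white_tin: bystander: white tin with a red cap 53x85x132 mm, at the back right; origin under its middle
Things that resemble listed ones, but are neither listed nor needed, are in the scene too. Leave any green or yellow look-alike of the jar_out alone. Leave any purple look-alike of the jar_in alone.

How it is judged (in metres and radians):
On the way, in this order (a step that is already met when the one before it is completed fails the run):
1. the red-capped jar stands against the fence, right of the rack (gap under 8 mm) (x of jar_out in the frame of bay above -0.041 m and y of jar_out in the frame of bay below -0.06 m), for 0.1 s.
2. both jars stand tight together against the end stop and the fence (within about 6 mm) (y of jar_out in the frame of bay above 0.095 m and y of jar_in in the frame of bay above 0.161 m and x of each of jar_out, jar_in in the frame of bay above -0.041 m), for 0.2 s.
3. the gate is fully shut (value of joint gate above 1.45 rad), for 0.2 s.
At the end, for the whole second after the job is handed in: both jars upright and at rest, each within 6 mm of its home along the lane (blue-capped jar at the end stop, red-capped jar against it) and within 8 mm of the fence; the gate within 0.12 rad of its shut stop (all of step 2 and angle between each of jar_out, jar_in's own z axis and vertical below 0.1 rad and value of joint gate above 1.45 rad and linear speed of each of jar_out, jar_in below 0.02 m/s); the robot touches nothing.
It fails at once if the red-capped jar is lifted off the bench (15 mm) (height (world z) of jar_out above 0.015 m).
It fails at once if the blue-capped jar is lifted off the bench (15 mm) (height (world z) of jar_in above 0.015 m).
It fails at once if a jar tips by more than 0.5 rad (angle between any of jar_out, jar_in's own z axis and vertical above 0.5 rad).
It fails at once if the red-capped jar is under the rack and more than 15 mm from the fence (y of jar_out in the frame of bay above -0.03 m and x of jar_out in the frame of bay below -0.048 m).
It fails at once if a bystander is moved by more than 30 mm (distance of any of brush, tape_measure, sanding_block, pack, white_tin from where it was at the start of the episode above 0.03 m).
It also fails if it takes over 72 s, if anything falls off the work surface, if the arm or the gripper's body presses on something with over 40 N, if the wrist force passes 120 N, or if a joint passes its speed limit or range.

### The arm

A 7-joint arm with a two-finger parallel gripper is mounted at the origin on the work surface; the furniture and walls round the work are solid. World frame = base frame: x ahead of the robot, y to its left, z up, the work surface at z = 0. Lengths are in mm, angles in rad, forces in N, time in s.
With the tool pointing down it reaches from about 400 to 850 mm from the base axis. Payload 4.4 kg.
Tool frame: the origin (TCP) lies at the very end of the fingers, on their centre line; the grasp point (between the pads) lies 19 mm behind it (env.hold_point_z is the distance from the TCP to the grasp point, in mm); z points along the fingers, y is the line along which they close (so a half turn about z gives the same grasp; the last joint's range is limited). The gripper opens to 94 mm and grips with 3 to 60 N. Pads are 16 mm wide; open, the fingers measure 119 mm over their backs; the gripper's body (75 mm by 177 mm) begins 78 mm behind the grasp point.
Start: joints at [-1.199, 0.628, 0.038, 1.517, -0.027, 0.996, -0.02], TCP at [275.545, 588.722, 205.478] pointing down, gripper open.
Joint ranges: [-3.06, 3.06], [-0.37, 2.12], [-1.25, 1.32], [0.18, 2.47], [-1.1, 4.24], [0.23, 1.98], [-2.94, 2.94]. Speed limits (rad/s): [2.57, 2.57, 3.14, 3.14, 3.14, 3.14, 3.14].

### API

Orientations are given as a unit quaternion [w, x, y, z].
In Python, from workcell import env gives the robot as it stands. The module is installed in compiled form; this text tells all that it offers.
- The arm moves only by the tool arm_command, never from a script. Its argument "commands" is a list that holds one entry, the list of rows, each a list of 7 numbers: the gripper command: -1 is fully open, 1 is shut, values between are in proportion, then the shift along the world's x, y, z scaled (see below), then the turn, a rotation vector about the world's x, y, z scaled (see below). In form: [[[hand, tx, ty, tz, wx, wy, wz], ...]]. A call has 1 to 12 rows; each row shifts and turns the commanded pose from where the row before left it; what a row does not reach is not made up. The controller multiplies each number of a shift by 20 mm and each number of a turn by 5 degrees. A row lasts 1/10 s, in which the tool goes at most 50 mm and 8.59 degrees, less where a joint would pass 70% of its speed; a pose out of reach is approached as far as the arm can. A call with a number of a shift or a turn outside -1 to 1 is refused whole. A call with a gripper value outside its range is refused whole. The fingers move at their own pace and stop on an object; "grip_force" is the grip in N (left out, the last holds). Time passes only in rows, so rows that do not move let the fingers close. It gives the time, the measured TCP pose, the force, the opening and the grip force at its end, in the units of the state.
- env.state(): the state, without advancing time (a new reading comes with each control period).
- env.snapshot(name): name is "side" or "top" or "wrist"; returns the picture (480x640x3 uint8, red, green, blue); there is no depth.
- env.camera_params(name): a dict with "fx", "fy", "cx", "cy" (pixels), "extrinsics" (4x4, takes a point from world to camera coordinates). Camera axes: x right, y up, looking along -z (the intrinsics and any distortion apply to the point x, -y, -z); pixel columns grow to the right and rows downward; lengths in mm; the calibration is good to about 2 mm. A picture is of the moment at which its call begins: read the wrist's pose just before it. camera_params takes no time and is no camera call; for the wrist camera it gives the pose at the moment of the call.
- env.hand_in(): hands the job in; it is judged then, once.
The state is a dict: "clock": time; "joint_pos": joint angles; "qd": joint speeds; "tau": joint torques, N m; "ee_pos": TCP position; "ee_rot": TCP orientation; "contact_force": force on the tool from outside, world axes, zero at the start; "ft_torque": the same for the moment, N m; "grip_width": finger opening in mm; "gripper_force": force on a finger pad.
Only numpy, scipy, OpenCV 4.12 (cv2) and the standard library are available. Lean on these libraries where they do the work, as an engineer would, in place of code of your own. Each camera call takes 0.05 s, during which the arm holds its last target. There are 200 camera calls.

## Working session

There is one attempt and no reset: what is moved stays moved. The work goes in short steps, Python scripts to look and compute and a tool call to move; the robot and the scene stay as the last step left them, time stands still between calls to the robot, and variables do not carry over. Pictures are saved under pics/ and viewed, at most 12 in all, crops included, and the job is handed in when it is done.

Besides the shell and the picture viewer there is one more tool, called after ">>>" as name(argument=value, ...), one argument or row to a line, values as JSON. arm_command: Moves the arm, as the interface text tells. Its arguments: {"type":"object","properties":{"commands":{"type":"array"},"grip_force":{"type":"number"}},"required":["commands"]}

```bash
mkdir -p pics
python3 - <<'E'
from workcell import env
import cv2
for n in("side","top"):
    im=env.snapshot(n); cv2.imwrite(f"pics/{n}0.png",im[:,:,::-1])
    p=env.camera_params(n); print(n,p)
print(env.state())
E
```

```text
side {'fx': 578.6267108908112, 'fy': 578.6267108908112, 'cx': 326.8163858780684, 'cy': 238.24080880104475, 'extrinsics': array([[ 9.45444666e-01, -3.25507613e-01, -1.33857377e-02,
        -4.33464105e+02],
       [ 1.58629091e-01,  4.24075981e-01,  8.91625692e-01,
        -1.37853615e+02],
       [-2.84554381e-01, -8.45106121e-01,  4.52575351e-01,
        -1.54366165e+03],
       [ 0.00000000e+00,  0.00000000e+00,  0.00000000e+00,
         1.00000000e+00]])}
top {'fx': 605.4903273969283, 'fy': 605.4903273969283, 'cx': 317.223645633779, 'cy': 247.45286725341776, 'extrinsics': array([[ 1.75476459e-02, -9.99818189e-01,  7.46116687e-03,
        -5.96536726e+01],
       [ 9.84464415e-01,  1.85811181e-02,  1.74598273e-01,
        -4.62291601e+02],
       [-1.74705166e-01,  4.28146461e-03,  9.84611484e-01,
        -1.66228801e+03],
       [ 0.00000000e+00,  0.00000000e+00,  0.00000000e+00,
         1.00000000e+00]])}
{'clock': 0.1, 'joint_pos': array([-1.19880001,  0.62921311,  0.03843217,  1.51820997, -0.0269689 ,
        0.99626977, -0.02001089]), 'qd': array([-1.05892051e-03, -3.48287678e-03,  5.57094407e-04, -2.53846696e-03,
        1.81665979e-04,  5.49085701e-05,  1.26720641e-03]), 'tau': array([ 2.63000744e-03, -5.50791335e+01,  1.14696041e+00, -1.87118107e+01,
       -5.22168260e-02,  1.91291375e-02,  6.64755930e-05]), 'ee_pos': array([275.30190825, 588.20819413, 204.69065788]), 'ee_rot': array([-1.56813723e-04,  2.17145587e-01,  9.76138908e-01, -7.75607742e-04]), 'contact_force': array([ 0.74579681, -0.47754621,  0.31452651]), 'ft_torque': array([ 0.01289555, -0.05135264, -0.04275374]), 'gripper_force': 0.0, 'grip_width': 94.1202090441856}
```

View pics/side0.png

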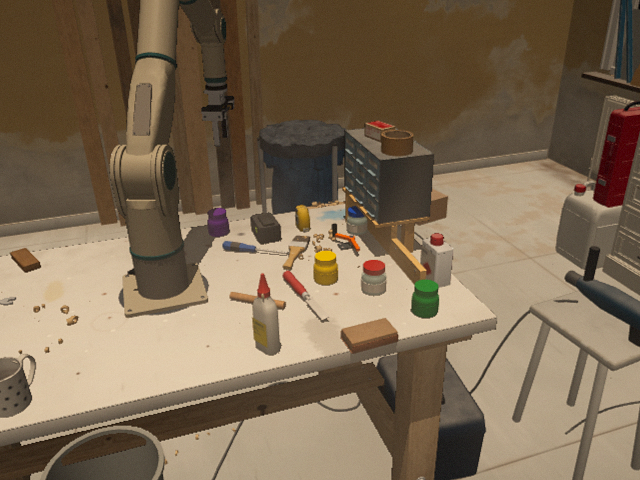

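View pics/top0.png

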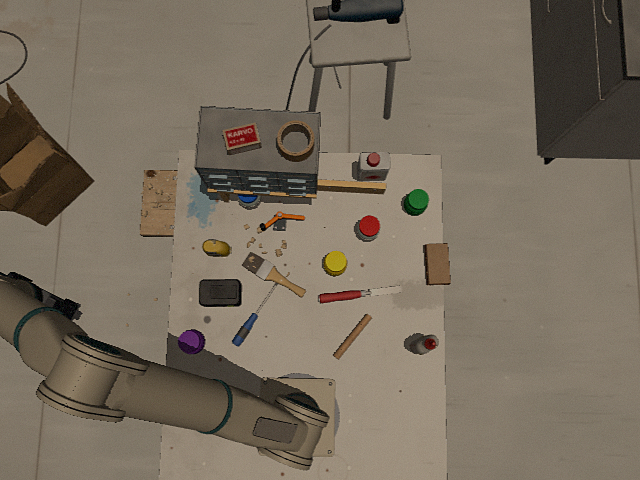

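Side: red jar at (373,275); blue jar at (355,218) under the rack; gate at about (345,238). Top: red jar (369,228), blue cap (249,199), gate (283,218), fence strip (318–386,186). 

Could be mistaken for the red jar:
- white tin's red cap, top (373,158)
- glue bottle, top (431,344)
- green jar (416,202)
- yellow jar (335,263)

I choose the one at (369,228). A close crop will check it.

```bash
cat > h.py <<'E'
from workcell import env
import cv2, numpy as np
def ray(p,uv):
    E=np.asarray(p["extrinsics"]);R=E[:3,:3];t=E[:3,3]
    d=np.array([(uv[0]-p["cx"])/p["fx"],-(uv[1]-p["cy"])/p["fy"],-1.])
    return -R.T@t, R.T@d
def onz(p,uv,z):
    o,d=ray(p,uv); return o+d*(z-o[2])/d[2]
def proj(p,X):
    E=np.asarray(p["extrinsics"]);c=E[:3,:3]@np.asarray(X,float)+E[:3,3]
    return p["cx"]+p["fx"]*c[0]/-c[2], p["cy"]-p["fy"]*c[1]/-c[2]
E
python3 - <<'E'
from h import *
im=cv2.imread("pics/top0.png"); p=env.camera_params("top")
cv2.imwrite("pics/crop1.png",cv2.resize(im[150:290,190:400],None,fx=3.8,fy=3.8,interpolation=cv2.INTER_CUBIC))
h=cv2.cvtColor(im,cv2.COLOR_BGR2HSV)
def m(lo,hi,roi):
    M=cv2.inRange(h,lo,hi); x0,y0,x1,y1=roi; k=np.zeros_like(M);k[y0:y1,x0:x1]=M[y0:y1,x0:x1]
    n,l,s,c=cv2.connectedComponentsWithStats(k)
    return [(s[i],c[i]) for i in range(1,n) if s[i][4]>15]
for nm,lo,hi,roi,z in(("red",(0,150,80),(8,255,255),(340,200,400,260),75),("blue",(100,120,50),(125,255,255),(225,190,275,215),75),("orange",(6,170,120),(18,255,255),(245,195,315,245),29)):
    for s,c in m(lo,hi,roi): print(nm,s,c.round(1),onz(p,c,z).round(1))
E
```

```text
red [359 216  21  20 319] [369.  225.4] [ 522.2 -193.7   75. ]
blue [238 195  19   7  80] [246.8 198.3] [593. 148.  75.]
orange [265 212  40  16 155] [283.7 217.7] [549.9  46.   29. ]
```

View pics/crop1.png

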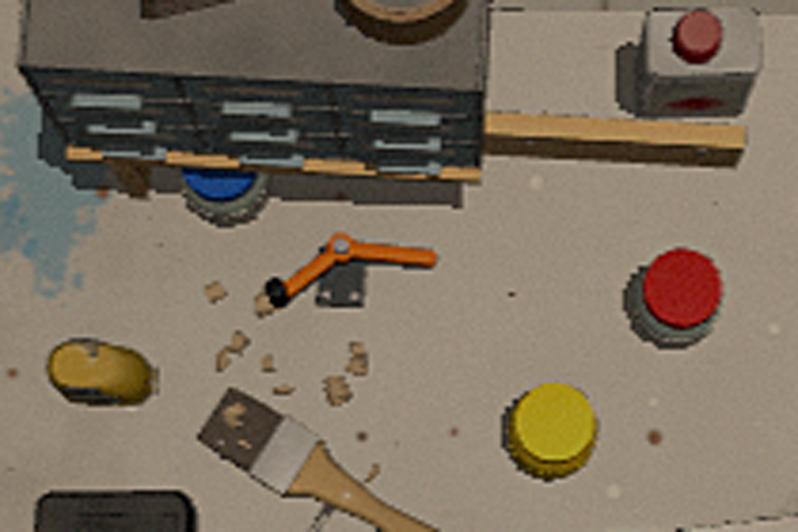

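The crop shows the red cap (684,288), gate pivot (341,243), knob (278,291), fence top front edge (487,135)–(743,149), and the board's lower right front corner (480,182). The choice of jar is confirmed.

```bash
cat > bay.py <<'E'
from h import *
from scipy.optimize import least_squares
p=env.camera_params("top")
c=lambda u,v:(190+u/3.8-.37,150+v/3.8-.37)
obs=[(onz(p,c(341,243),30),(-85,48)),(onz(p,c(480,182),100),(-50,-55)),(onz(p,c(743,149),60),(0,-250))]
e1=onz(p,c(487,135),60)   # on fence edge
R=lambda t:np.array([[np.cos(t),-np.sin(t)],[np.sin(t),np.cos(t)]])
def f(q):
    r=[]
    for w,b in obs: r+=list(R(q[2]).dot(b)+q[:2]-w[:2])
    r.append((R(q[2]).T@(e1[:2]-q[:2]))[0]); return r
s=least_squares(f,[650,0,0]);B=s.x
E
python3 - <<'E'
from bay import *
print(B.round(3)); print(np.round(s.fun,1))
for w,b in obs: print(w.round(1))
tob=lambda X:(R(B[2]).T@(np.array(X[:2])-B[:2])).round(1)
print("red",tob([522.2,-193.7]))
k=onz(p,c(278,291),58);pv=R(B[2])@[-85,48]+B[:2]
d=R(B[2]).T@(k[:2]-pv);print("knob",k,np.hypot(*d),np.degrees(np.arctan2(d[1],d[0])))
tip=onz(p,c(434,258),29);d=R(B[2]).T@(tip[:2]-pv);print("blade",np.hypot(*d),np.degrees(np.arctan2(d[1],d[0])))
# side view blue
im=cv2.cvtColor(cv2.imread("pics/side0.png"),cv2.COLOR_BGR2HSV);q=env.camera_params("side")
for nm,lo,hi,(x0,y0,x1,y1) in(("red",(0,150,80),(8,255,255),(355,250,395,295)),("blue",(100,120,50),(125,255,255),(335,200,372,226))):
    M=np.zeros(im.shape[:2],np.uint8);M[y0:y1,x0:x1]=cv2.inRange(im,lo,hi)[y0:y1,x0:x1]
    print(nm,cv2.boundingRect(M)); n,l,st,ce=cv2.connectedComponentsWithStats(M)
    for i in range(1,n):
        if st[i][4]>15: print(st[i],ce[i],tob(onz(q,ce[i],65)))
# top view blue left/right edges: cap columns 238..257 at row ~ 195
for u in(238,257): print(tob(onz(p,(u,196),75)))
for x,y,z in((-33,167,75),(0,200,0),(-33,101,75)):
    w=R(B[2])@[x,y]+B[:2];print((x,y,z),w.round(1),np.round(proj(p,[*w,z]),1),np.round(proj(q,[*w,z]),1))
E
```

```text
[ 6.43582e+02  7.91500e+00 -4.60000e-02]
[-0.6  1.1 -1.3  0.3  0.1 -1.3 -1.8]
[561.5  58.6  30. ]
[592.4 -45.  100. ]
[ 632.1 -240.5   60. ]
red [-112. -207.]
knob [517.78535934 102.28835675  58.        ] 60.54253462966307 137.9795200570219
blade 71.87792594943593 -94.84465091140213
red (363, 260, 22, 15)
[363 260  22  15 246] [373.13414634 266.50406504] [-110.1 -194.9]
blue (348, 207, 15, 10)
[348 208  10   9  52] [352.17307692 212.09615385] [-52.2 148.2]
[-52.  162.8]
[-48.5 109.8]
(-33, 167, 75) [618.2 176.2] [237.1 189.3] [356.  206.1]
(0, 200, 0) [652.7 207.7] [230.  184.7] [362.1 221.9]
(-33, 101, 75) [615.2 110.3] [260.6 190.8] [363.  214.4]
```

>>> arm_command(
  commands=[
    [[-1,0.3,-1,0,0,0,0.9],[-1,0.3,-1,0,0,0,0.9],[-1,0.3,-1,0,0,0,0.9],[-1,0.3,-1,0,0,0,0.9],[-1,0.3,-1,0,0,0,0.9],[-1,0.3,-1,0,0,0,0],[-1,0.3,-1,0,0,0,0],[-1,0.3,-1,0,0,0,0],[-1,0.3,-1,0,0,0,0],[-1,0.3,-1,0,0,0,0],[-1,0.3,-1,0,0,0,0],[-1,0.3,-1,0,0,0,0]],
  ],
)

```text
clock: 1.3
ee_pos: [347.6, 347.7, 205.2]
ee_rot: [-0.0, 0.023, 1.0, -0.0]
contact_force: [0.1, 0.9, 0.6]
grip_width: 93.9
gripper_force: 0.0
```

>>> arm_command(
  commands=[
    [[-1,0.3,-1,0,0,0,0],[-1,0.3,-1,0,0,0,0],[-1,0.3,-1,0,0,0,0],[-1,0.3,-1,0,0,0,0],[-1,0.3,-1,0,0,0,0],[-1,0.3,-1,0,0,0,0],[-1,0.3,-1,0,0,0,0],[-1,0.3,-1,0,0,0,0],[-1,0.3,-1,0,0,0,0],[-1,0.3,-1,0,0,0,0],[-1,0.3,-1,0,0,0,0],[-1,0.3,-1,0,0,0,0]],
  ],
)

```text
clock: 2.5
ee_pos: [419.5, 107.8, 205.3]
ee_rot: [-0.0, 0.023, 1.0, -0.0]
contact_force: [1.4, 0.3, 0.3]
grip_width: 94.1
gripper_force: 0.0
```

>>> arm_command(
  commands=[
    [[-1,0.3,-1,0,-0.05,-1,0],[-1,0.3,-1,0,-0.05,-1,0],[-1,0.3,-1,0,-0.05,-1,0],[-1,0.3,-1,0,-0.05,-1,0],[-1,0.3,-1,0,0,0,0],[-1,0.3,-1,0,0,0,0],[-1,0.3,-1,0,0,0,0],[-1,0.3,-1,0,0,0,0],[-1,0.3,-1,0,0,0,0],[-1,0.3,-1,0,0,0,0],[-1,0.3,-1,0,0,0,0],[-1,0.3,-1,0,0,0,0]],
  ],
)

```text
clock: 3.7
ee_pos: [491.4, -131.8, 205.5]
ee_rot: [0.172, 0.023, 0.985, -0.005]
contact_force: [-0.0, -0.5, -0.4]
grip_width: 94.2
gripper_force: 0.0
```

>>> arm_command(
  commands=[
    [[-1,0.3,-1,0,0,0,0],[-1,0.3,-1,0,0,0,0],[-1,0.3,-1,0,0,0,0],[-1,0,0,0,0,0,0]],
  ],
)

```text
clock: 4.1
ee_pos: [509.8, -193.8, 205.5]
ee_rot: [0.172, 0.025, 0.985, -0.006]
contact_force: [0.4, -0.4, -0.1]
grip_width: 93.5
gripper_force: 0.0
```

Run:
```python
from bay import *
q=env.camera_params("wrist");im=env.snapshot("wrist");cv2.imwrite("pics/w1.png",im[:,:,::-1])
im=cv2.cvtColor(im,cv2.COLOR_RGB2HSV)
M=cv2.inRange(im,(0,150,60),(8,255,255))
n,l,st,ce=cv2.connectedComponentsWithStats(M)
for i in range(1,n):
    if st[i][4]>300: print(st[i],ce[i],onz(q,ce[i],70).round(1))
```

```text
[ 297  191   62   34 1476] [330.91395664 205.99119241] [ 535.  -187.3   70. ]
[315 343  30  24 309] [326.32038835 354.61812298] [ 762.9 -202.    70. ]
```

View pics/w1.png

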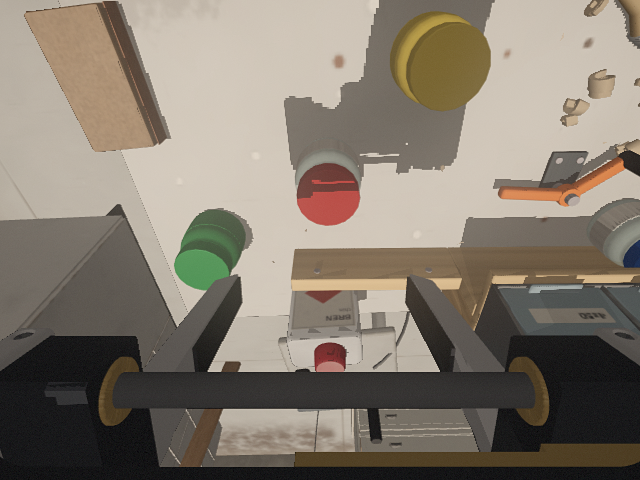

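Wrist view: red cap about (328,194), fence foot at its right end (293,250), fence top front edge (292,279)→(455,279), pivot pin (570,199), knob (632,163).

Run:
```python
from bay import *
q=env.camera_params("wrist")
im=cv2.cvtColor(cv2.imread("pics/w1.png"),cv2.COLOR_BGR2HSV)
M=cv2.inRange(im,(0,100,25),(8,255,255));M[:,:280]=0;M[:,380:]=0;M[240:]=0
print(cv2.boundingRect(M))
tob=lambda X:(R(B[2]).T@(np.array(X[:2])-B[:2])).round(1)
for nm,uv,z in(("cap",(328.5,194),75),("fend",(293,250),0),("fendtop",(292,279),60),("ftop",(455,279),60),("foot2",(450,249),0),("pivot",(570,199),30),("gtip",(500,195),29)):
    w=onz(q,uv,z);print(nm,w.round(1),tob(w))
g=cv2.inRange(im,(40,80,30),(80,255,255));n,l,st,ce=cv2.connectedComponentsWithStats(g);i=1+st[1:,4].argmax();print(st[i])
# fence foot rows: strong gradient along columns
gr=cv2.imread("pics/w1.png").astype(float)[:,:,0]
for u in range(300,460,20): 
    d=np.diff(cv2.blur(gr,(5,1))[235:298,u]);print(u,235+d.argmin(),end=' ')
```

```text
(297, 163, 63, 63)
cap [ 518.6 -186.9   75. ] [-115.9 -200.3]
fend [ 637.6 -236.7    0. ] [   5.2 -244.6]
fendtop [ 633.4 -232.9   60. ] [   0.8 -241.1]
ftop [642.  -47.6  60. ] [  1.  -55.5]
foot2 [645.5 -34.8   0. ] [  3.8 -42.6]
pivot [560.7  67.9  30. ] [-85.5  56.1]
gtip [553.   -6.7  29. ] [-89.9 -18.8]
[ 174  227   63   63 2133]
300 248 320 248 340 247 360 247 380 247 400 247 420 247 440 246
```

>>> arm_command(
  commands=[
    [[-1,0.8,0.3,-0.8,0,0,0],[-1,0,0,-1,0,0,0],[-1,0,0,-1,0,0,0],[-1,0,0,-1,0,0,0],[-1,0,0,-1,0,0,0],[-1,0,0,-1,0,0,0],[-1,0,0,-0.6,0,0,0],[-1,0,0,0,0,0,0]],
  ],
)

```text
clock: 4.95
ee_pos: [520.2, -185.4, 99.4]
ee_rot: [0.164, 0.021, 0.986, -0.007]
contact_force: [0.7, 0.5, 0.2]
grip_width: 94.4
gripper_force: 0.0
```

Run:
```python
from h import *
cv2.imwrite("pics/w2.png",env.snapshot("wrist")[:,:,::-1]);print(env.state()["contact_force"])
```

```text
[-0.28516766  0.48516427  0.16597009]
```

View pics/w2.png

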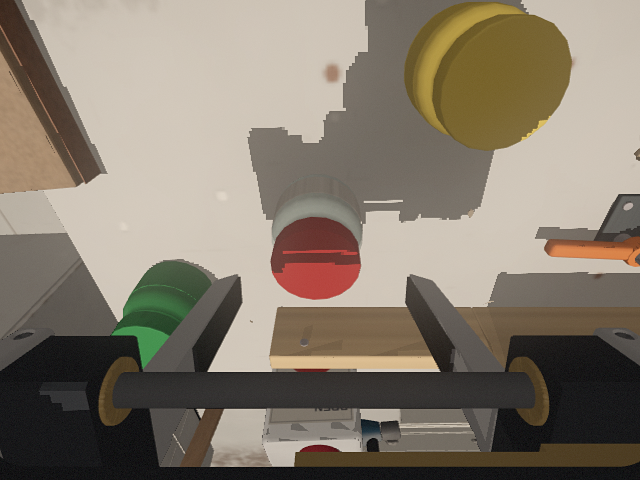

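Cap centre at col 316, finger gap centre at col 324: the jar is about 5 mm towards −y.

>>> arm_command(
  commands=[
    [[-1,0.2,-0.2,-0.5,0,0,0],[-1,0.1,0,-0.5,0,0,0],[-1,0,0,-0.5,0,0,0],[-1,0,0,-0.5,0,0,0],[-1,0,0,-0.5,0,0,0],[-1,0,0,-0.5,0,0,0],[-1,0,0,-0.5,0,0,0],[-1,0,0,-0.5,0,0,0],[-1,0,0,0,0,0,0]],
  ],
)

```text
clock: 5.9
ee_pos: [527.2, -190.8, 20.6]
ee_rot: [0.165, 0.022, 0.986, -0.008]
contact_force: [-0.5, -0.2, 0.5]
grip_width: 93.9
gripper_force: 0.0
```

Close gently on the jar.

>>> arm_command(
  commands=[
    [[1,0,0,0,0,0,0],[1,0,0,0,0,0,0],[1,0,0,0,0,0,0],[1,0,0,0,0,0,0],[1,0,0,0,0,0,0],[1,0,0,0,0,0,0]],
  ],
  grip_force=8,
)

```text
clock: 6.5
ee_pos: [528.0, -191.4, 21.5]
ee_rot: [0.166, 0.022, 0.986, -0.009]
contact_force: [-2.3, -0.1, 5.7]
grip_width: 65.3
gripper_force: 8.0
```

>>> arm_command(
  commands=[
    [[1,0.3,0.15,0,0,0,0],[1,0.3,0.15,0,0,0,0],[1,0.3,0.15,0,0,0,0],[1,0.3,0.15,0,0,0,0],[1,0.3,0.15,0,0,0,0],[1,0.3,0.15,0,0,0,0],[1,0.3,0.15,0,0,0,0],[1,0.3,0.15,0,0,0,0],[1,0.3,0.15,0,0,0,0],[1,0.3,0.15,0,0,0,0],[1,0.3,0.15,0,0,0,0],[1,0.3,0.15,0,0,0,0]],
  ],
)

```text
clock: 7.7
ee_pos: [600.3, -155.1, 21.1]
ee_rot: [0.166, 0.022, 0.986, -0.009]
contact_force: [-2.4, -1.2, 5.2]
grip_width: 65.6
gripper_force: 8.0
```

>>> arm_command(
  commands=[
    [[1,0.1,0,0,0,0,0],[1,0.1,0,0,0,0,0],[1,0.1,0,0,0,0,0]],
  ],
)

```text
clock: 8.0
ee_pos: [605.7, -154.3, 21.0]
ee_rot: [0.166, 0.022, 0.986, -0.008]
contact_force: [-3.0, -0.2, 6.1]
grip_width: 65.5
gripper_force: 8.0
```

>>> arm_command(
  commands=[
    [[1,0.1,0,0,0,0,0],[1,0.1,0,0,0,0,0],[1,0.1,0,0,0,0,0]],
  ],
)

```text
clock: 8.3
ee_pos: [610.2, -154.6, 20.3]
ee_rot: [0.165, 0.022, 0.986, -0.008]
contact_force: [-5.4, 0.4, 4.6]
grip_width: 65.6
gripper_force: 8.0
```

>>> arm_command(
  commands=[
    [[1,0.1,0,0,0,0,0],[1,0.1,0,0,0,0,0],[1,0.1,0,0,0,0,0]],
  ],
)

```text
clock: 8.6
ee_pos: [615.1, -154.7, 19.6]
ee_rot: [0.164, 0.023, 0.986, -0.008]
contact_force: [-6.7, 0.4, 2.6]
grip_width: 65.4
gripper_force: 8.0
```

Contact with the fence is felt. Release and rise.

>>> arm_command(
  commands=[
    [[-1,0,0,0,0,0,0],[-1,0,0,0,0,0,0],[-1,0,0,0,0,0,0],[-1,0,0,0,0,0,0],[-1,0,0,0.5,0,0,0],[-1,0,0,0.5,0,0,0],[-1,0,0,0.5,0,0,0],[-1,0,0,0.5,0,0,0],[-1,0,0,0.5,0,0,0],[-1,0,0,0.5,0,0,0],[-1,0,0,0.5,0,0,0],[-1,0,0,0.5,0,0,0]],
  ],
)

```text
clock: 9.8
ee_pos: [617.7, -155.3, 101.4]
ee_rot: [0.166, 0.023, 0.986, -0.009]
contact_force: [0.6, 0.5, 1.1]
grip_width: 94.0
gripper_force: 0.0
```

>>> arm_command(
  commands=[
    [[1,0,-0.5,0.5,-0.05,-1,0],[1,0,-0.5,0.5,-0.05,-1,0],[1,0,-0.5,0,-0.05,-1,0],[1,0,-0.5,0,-0.05,-1,0],[1,0,0,0,0,0,0]],
  ],
)

```text
clock: 10.3
ee_pos: [610.9, -189.7, 108.8]
ee_rot: [0.264, 0.024, 0.964, -0.021]
contact_force: [-0.6, 0.2, 0.1]
grip_width: 57.4
gripper_force: 0.0
```

Run:
```python
from bay import *
a=env.snapshot("top");cv2.imwrite("pics/top2.png",a[:,:,::-1])
cv2.imwrite("pics/top2c.png",cv2.resize(a[150:250,220:420,::-1],None,fx=3.8,fy=3.8,interpolation=cv2.INTER_CUBIC))
h=cv2.cvtColor(a,cv2.COLOR_RGB2HSV);M=cv2.inRange(h,(0,150,60),(8,255,255));M[:,:320]=0;M[:,400:]=0;M[:180]=0;M[260:]=0
x,y,w,hh=cv2.boundingRect(M);W=onz(p,(x+w/2-.5,y+hh/2-.5),75)
print((x,y,w,hh),W,(R(B[2]).T@(W[:2]-B[:2])).round(1)); print(env.state()["joint_pos"])
```

```text
(349, 187, 18, 17) [ 608.52036126 -161.22382304   75.        ] [ -27.3 -170.6]
[ 0.81308028  0.72395425 -0.73747666  2.16693502  2.02772435  0.37873916
 -0.09426782]
```

View pics/top2c.png

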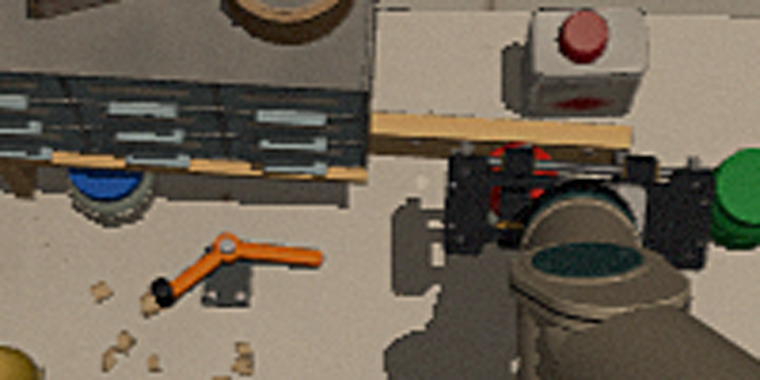

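>>> arm_command(
  commands=[
    [[1,-0.1,-0.4,0,0,-0.5,-0.3],[1,-0.1,-0.4,0,0,-0.5,-0.3],[1,-0.1,-0.4,0,0,-0.5,-0.2],[1,-0.1,0,0,0,-0.5,0],[1,0,0,0,0,0,0],[1,0,0,0,0,0,0]],
  ],
)

```text
clock: 10.95
ee_pos: [605.4, -212.4, 110.1]
ee_rot: [0.347, 0.059, 0.936, -0.028]
contact_force: [-0.5, -0.1, 0.1]
grip_width: 5.3
gripper_force: 0.0
```

```bash
cat > st.py <<'E'
from bay import *
from scipy.spatial.transform import Rotation as Ro
s_=env.state();q=s_["ee_rot"];M=Ro.from_quat([*q[1:],q[0]]).as_matrix()
Q=np.eye(3);Q[:2,:2]=R(B[2])
T=Q.T@M
print("TCP",s_["ee_pos"].round(1),"bay",(R(B[2]).T@(s_["ee_pos"][:2]-B[:2])).round(1),"lean",np.degrees(np.arctan2(T[0,2],-T[2,2])).round(1),"z_tool",T[:,2].round(3),"y_tool",T[:,1].round(3),"j",s_["joint_pos"].round(2),"w",s_["grip_width"].round(1),"F",s_["contact_force"].round(1),s_["clock"])
E
python3 st.py
```

```text
Traceback (most recent call last):
  File "st.py", line 6, in <module>
    print("TCP",s_["ee_pos"].round(1),"bay",(R(B[2]).T@(s_["ee_pos"][:2]-B[:2])).round(1),"lean",np.degrees(np.arctan2(T[0,2],-T[2,2])).round(1),"z_tool",T[:,2].round(3),"y_tool",T[:,1].round(3),"j",s_["joint_pos"].round(2),"w",s_["grip_width"].round(1),"F",s_["contact_force"].round(1),s_["clock"])
                                                                                                                                                                                                                                    ^^^^^^^^^^^^^^^^^^^^^^
AttributeError: 'float' object has no attribute 'round'
```

```bash
sed -i 's/s_\["grip_width"\].round(1)/s_["grip_width"]/' st.py; python3 st.py
```

```text
TCP [ 605.4 -212.4  110.1] bay [ -28.1 -221.8] lean 40.6 z_tool [ 0.649 -0.063 -0.758] y_tool [ 0.084  0.996 -0.011] j [ 1.01  0.89 -0.98  2.31  2.42  0.7  -0.39] w 5.253315584218563 F [-0.5 -0.1  0.1] 10.95
```

>>> arm_command(
  commands=[
    [[1,0,-0.1,-0.5,0,0,0],[1,0,-0.1,-0.5,0,0,0],[1,0,0,-0.5,0,0,0],[1,0,0,-0.5,0,0,0],[1,0,0,-0.5,0,0,0],[1,0,0,-0.5,0,0,0],[1,0,0,-0.5,0,0,0],[1,0,0,-0.5,0,0,0],[1,0,0,-0.5,0,0,0],[1,0,0,0,0,0,0]],
  ],
)

```text
clock: 11.95
ee_pos: [604.4, -216.4, 18.6]
ee_rot: [0.347, 0.06, 0.936, -0.027]
contact_force: [0.6, 0.9, 0.3]
grip_width: 0.2
gripper_force: 0.0
```

```bash
python3 st.py
python3 - <<'E'
from h import *
a=env.snapshot("side");b=env.snapshot("wrist")
cv2.imwrite("pics/s3.png",np.vstack([cv2.resize(a[180:330,320:480,::-1],(480,450)),]))
cv2.imwrite("pics/c3.png",np.hstack([cv2.resize(a[180:330,320:450,::-1],(390,450),interpolation=cv2.INTER_CUBIC),cv2.resize(b[:,:,::-1],(400,450))]))
E
```

```text
TCP [ 604.4 -216.4   18.6] bay [ -28.9 -225.8] lean 40.6 z_tool [ 0.649 -0.063 -0.758] y_tool [ 0.085  0.996 -0.01 ] j [ 1.    1.12 -0.93  2.31  2.59  0.88 -0.41] w 0.23576883016718747 F [0.6 0.9 0.3] 11.95
```

View pics/c3.png

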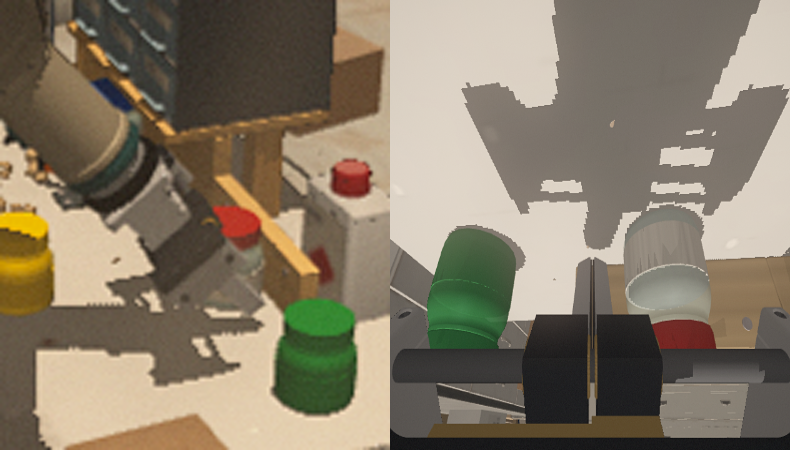

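Jar is upright against the fence, closed finger to its right. Push along.

>>> arm_command(
  commands=[
    [[1,0.02,0.4,0,0,0,0],[1,0.02,0.4,0,0,0,0],[1,0.02,0.4,0,0,0,0],[1,0.02,0.4,0,0,0,0],[1,0.02,0.4,0,0,0,0],[1,0.02,0.4,0,0,0,0],[1,0.02,0.4,0,0,0,0]],
  ],
)

```text
clock: 12.75
ee_pos: [608.0, -159.8, 20.5]
ee_rot: [0.348, 0.059, 0.935, -0.028]
contact_force: [-0.4, -1.4, 1.2]
grip_width: 1.1
gripper_force: 0.7
```

```bash
python3 st.py
```

```text
TCP [ 608.  -159.8   20.5] bay [ -27.9 -169.2] lean 40.7 z_tool [ 0.651 -0.063 -0.757] y_tool [ 0.084  0.996 -0.011] j [ 0.87  1.14 -0.96  2.36  2.54  1.03 -0.49] w 1.0827130022123483 F [-0.4 -1.4  1.2] 12.75
```

>>> arm_command(
  commands=[
    [[1,0,0.4,0,0,0,0],[1,0,0.4,0,0,0,0],[1,0,0.4,0,0,0,0],[1,0,0.4,0,0,0,0],[1,0.02,0.4,0,0,0,0],[1,0.02,0.4,0,0,0,0],[1,0.02,0.4,0,0,0,0]],
  ],
)

```text
clock: 13.45
ee_pos: [609.1, -103.8, 20.4]
ee_rot: [0.348, 0.059, 0.935, -0.028]
contact_force: [-0.9, -0.9, 0.5]
grip_width: 0.4
gripper_force: 0.7
```

```bash
python3 st.py;python3 - <<'E'
from h import *
a=env.snapshot("side");b=env.snapshot("wrist");t=env.snapshot("top")
cv2.imwrite("pics/c4.png",np.hstack([cv2.resize(a[180:330,320:450,::-1],(390,450),interpolation=cv2.INTER_CUBIC),cv2.resize(b[:,:,::-1],(400,450))]))
E
```

```text
TCP [ 609.1 -103.8   20.4] bay [ -29.4 -113.2] lean 40.7 z_tool [ 0.651 -0.063 -0.757] y_tool [ 0.084  0.996 -0.011] j [ 0.74  1.16 -0.99  2.4   2.49  1.16 -0.57] w 0.3714409859847315 F [-0.9 -0.9  0.5] 13.45
```

View pics/c4.png

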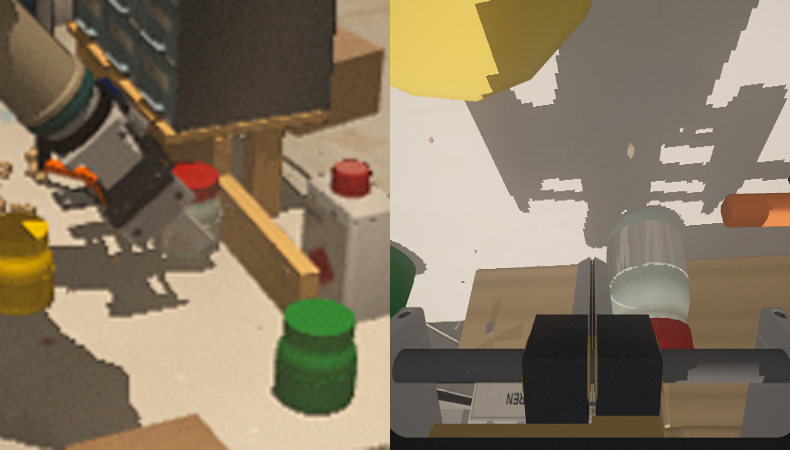

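Jar is still upright against the fence with the finger behind it. Continue.

>>> arm_command(
  commands=[
    [[1,0.02,0.4,0,0,0,0],[1,0.02,0.4,0,0,0,0],[1,0.02,0.4,0,0,0,0],[1,0.02,0.4,0,0,0,0],[1,0.02,0.4,0,0,0,0],[1,0.02,0.4,0,0,0,0]],
  ],
)

```text
clock: 14.2
ee_pos: [611.5, -55.7, 20.4]
ee_rot: [0.348, 0.059, 0.935, -0.028]
contact_force: [-0.4, -0.8, -1.8]
grip_width: 0.4
gripper_force: 0.6
```

```bash
python3 st.py
```

```text
TCP [611.5 -55.7  20.4] bay [-29.1 -65. ] lean 40.7 z_tool [ 0.651 -0.063 -0.757] y_tool [ 0.084  0.996 -0.011] j [ 0.62  1.18 -1.01  2.41  2.43  1.25 -0.63] w 0.3514462948234645 F [-0.4 -0.8 -1.8] 14.2
```

>>> arm_command(
  commands=[
    [[1,0.02,0.4,0,0,0,0],[1,0.02,0.4,0,0,0,0],[1,0.02,0.4,0,0,0,0],[1,0.02,0.4,0,0,0,0],[1,0.02,0.4,0,0,0,0],[1,0.02,0.4,0,0,0,0],[1,0.02,0.4,0,0,0,0]],
  ],
)

```text
clock: 14.9
ee_pos: [614.4, 0.2, 20.4]
ee_rot: [0.348, 0.059, 0.935, -0.028]
contact_force: [-0.6, -1.7, 0.1]
grip_width: 0.7
gripper_force: 0.5
```

```bash
python3 st.py;python3 - <<'E'
from h import *
b=env.snapshot("wrist");t=env.snapshot("top")
cv2.imwrite("pics/c5.png",np.hstack([cv2.resize(t[150:270,200:330,::-1],(400,450),interpolation=cv2.INTER_CUBIC),cv2.resize(b[:,:,::-1],(400,450))]))
E
```

```text
TCP [6.144e+02 2.000e-01 2.040e+01] bay [-28.8  -9.1] lean 40.7 z_tool [ 0.651 -0.063 -0.757] y_tool [ 0.084  0.996 -0.011] j [ 0.49  1.19 -1.04  2.4   2.35  1.34 -0.69] w 0.6570817879310521 F [-0.6 -1.7  0.1] 14.9
```

View pics/c5.png

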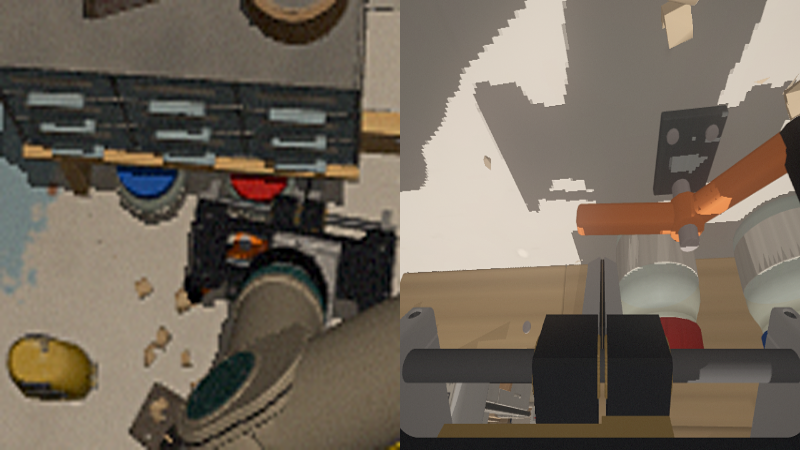

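Top: red cap (258,187), blue cap (147,180), about 27 mm between the jars; gate untouched.

>>> arm_command(
  commands=[
    [[1,0.02,0.4,0,0,0,0],[1,0.02,0.4,0,0,0,0],[1,0.02,0.4,0,0,0,0],[1,0.02,0.3,0,0,0,0],[1,0.02,0.3,0,0,0,0],[1,0.02,0.3,0,0,0,0],[1,0.02,0.3,0,0,0,0],[1,0.01,0.3,0,0,0,0]],
  ],
)

```text
clock: 15.8
ee_pos: [617.4, 53.3, 20.5]
ee_rot: [0.348, 0.059, 0.935, -0.028]
contact_force: [-1.1, -1.4, 2.4]
grip_width: 0.7
gripper_force: 1.3
```

```bash
python3 st.py
```

```text
TCP [617.4  53.3  20.5] bay [-28.2  44.2] lean 40.7 z_tool [ 0.651 -0.064 -0.756] y_tool [ 0.085  0.996 -0.011] j [ 0.36  1.2  -1.06  2.37  2.28  1.4  -0.74] w 0.7085771147107419 F [-1.1 -1.4  2.4] 15.8
```

>>> arm_command(
  commands=[
    [[1,0,0.2,0,0,0,0],[1,0,0.2,0,0,0,0],[1,0,0.1,0,0,0,0]],
  ],
)

```text
clock: 16.1
ee_pos: [617.4, 64.0, 20.4]
ee_rot: [0.348, 0.059, 0.935, -0.028]
contact_force: [0.3, -2.7, 0.1]
grip_width: 0.4
gripper_force: 1.2
```

>>> arm_command(
  commands=[
    [[1,0,0.1,0,0,0,0],[1,0,0.1,0,0,0,0]],
  ],
)

```text
clock: 16.3
ee_pos: [617.4, 67.4, 20.4]
ee_rot: [0.348, 0.059, 0.935, -0.028]
contact_force: [0.7, -3.3, 1.5]
grip_width: 0.4
gripper_force: 1.2
```

```bash
python3 st.py
```

```text
TCP [617.4  67.4  20.4] bay [-28.9  58.2] lean 40.7 z_tool [ 0.651 -0.064 -0.756] y_tool [ 0.085  0.996 -0.011] j [ 0.33  1.21 -1.07  2.36  2.26  1.41 -0.75] w 0.35805657838435884 F [ 0.7 -3.3  1.5] 16.3
```

>>> arm_command(
  commands=[
    [[1,0,0.1,0,0,0,0],[1,0,0.1,0,0,0,0]],
  ],
)

```text
clock: 16.5
ee_pos: [617.4, 68.1, 20.5]
ee_rot: [0.348, 0.061, 0.935, -0.031]
contact_force: [-2.0, -10.2, 4.3]
grip_width: 0.0
gripper_force: 5.2
```

>>> arm_command(
  commands=[
    [[1,0,0.1,0,0,0,0],[1,0,0.1,0,0,0,0]],
  ],
)

```text
clock: 16.7
ee_pos: [617.5, 68.0, 20.5]
ee_rot: [0.348, 0.062, 0.935, -0.035]
contact_force: [-3.3, -16.3, 7.1]
grip_width: 0.5
gripper_force: 8.4
```

>>> arm_command(
  commands=[
    [[1,0,0.1,0,0,0,0],[1,0,0.1,0,0,0,0]],
  ],
)

```text
clock: 16.9
ee_pos: [617.6, 68.0, 20.6]
ee_rot: [0.349, 0.064, 0.934, -0.038]
contact_force: [-4.5, -22.6, 9.5]
grip_width: 0.6
gripper_force: 11.7
```

Home contact is firm (about 22 N against the stop). Back off and pull out along the tool axis.

>>> arm_command(
  commands=[
    [[1,0,-0.5,0,0,0,0],[1,0,-0.6,0,0,0,0],[1,0,-0.6,0,0,0,0],[1,0,0,0,0,0,0]],
  ],
)

```text
clock: 17.3
ee_pos: [617.0, 43.9, 20.2]
ee_rot: [0.347, 0.06, 0.935, -0.028]
contact_force: [-0.6, 1.1, 0.8]
grip_width: 0.5
gripper_force: 0.0
```

```bash
python3 st.py
```

```text
TCP [617.   43.9  20.2] bay [-28.2  34.7] lean 40.7 z_tool [ 0.65  -0.064 -0.757] y_tool [ 0.086  0.996 -0.011] j [ 0.38  1.2  -1.06  2.37  2.29  1.39 -0.73] w 0.5377589695505542 F [-0.6  1.1  0.8] 17.3
```

>>> arm_command(
  commands=[
    [[1,-0.4,0,0.5,0,0,0],[1,-0.4,0,0.5,0,0,0],[1,-0.4,0,0.5,0,0,0],[1,-0.4,0,0.5,0,0,0],[1,-0.4,0,0.5,0,0,0],[1,-0.4,0,0.5,0,0,0],[1,-0.4,0,0.5,0,0,0],[1,-0.4,0,0.5,0,0,0],[1,-0.4,0,0.5,0,0,0],[1,-0.4,0,0.5,0,0,0],[1,-0.4,0,0,0,0,0],[1,-0.4,0,0,0,0,0]],
  ],
)

```text
clock: 18.5
ee_pos: [557.2, 55.3, 127.2]
ee_rot: [0.333, 0.062, 0.94, -0.034]
contact_force: [0.7, -0.5, 0.0]
grip_width: 0.4
gripper_force: 0.0
```

```bash
python3 st.py;python3 - <<'E'
from h import *
b=env.snapshot("wrist");t=env.snapshot("top");cv2.imwrite("pics/w6.png",b[:,:,::-1])
cv2.imwrite("pics/c6.png",np.hstack([cv2.resize(t[150:270,200:300,::-1],(300,360),interpolation=cv2.INTER_CUBIC),cv2.resize(b[:,:,::-1],(480,360))]))
E
```

```text
TCP [557.2  55.3 127.2] bay [-88.4  43.4] lean 38.9 z_tool [ 0.626 -0.076 -0.776] y_tool [ 0.093  0.995 -0.022] j [ 0.39  0.93 -1.25  2.47  1.96  1.31 -0.74] w 0.3555792293431278 F [ 0.7 -0.5  0. ] 18.5
```

View pics/c6.png

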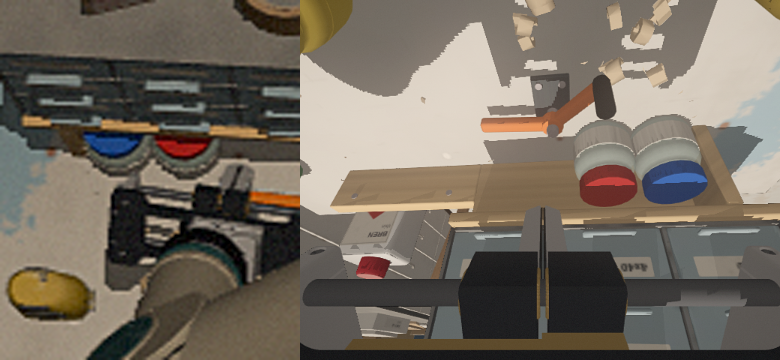

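Jars stand tight together against the stop; the gate is still open, knob top about (607,110) in the right half. The arm is near its j3/j4 limits, so I stand the tool up while moving off.

>>> arm_command(
  commands=[
    [[1,-0.4,0,0.2,0,0.3,0],[1,-0.4,0.2,0,0,0.8,0],[1,-0.3,0.5,0,0,1,0],[1,-0.2,0.7,0,0,1,0],[1,0,1,0,0,1,0],[1,0,1,0,0,1,0],[1,0,1,0,0,0.5,0],[1,0,0,0,0,0,0]],
  ],
)

```text
clock: 19.4
ee_pos: [532.5, 146.2, 130.4]
ee_rot: [0.095, 0.052, 0.993, -0.046]
contact_force: [-1.3, -0.1, -0.4]
grip_width: 0.1
gripper_force: 0.0
```

```bash
python3 st.py;python3 - <<'E'
from bay import *
q=env.camera_params("wrist");b=env.snapshot("wrist");cv2.imwrite("pics/w7.png",b[:,:,::-1])
E
```

```text
TCP [532.5 146.2 130.4] bay [-117.3  133.1] lean 10.9 z_tool [ 0.189 -0.092 -0.978] y_tool [ 0.066  0.995 -0.081] j [ 0.29  0.85 -1.21  2.    1.18  1.11 -0.04] w 0.1406474619095534 F [-1.3 -0.1 -0.4] 19.4
```

View pics/w7.png

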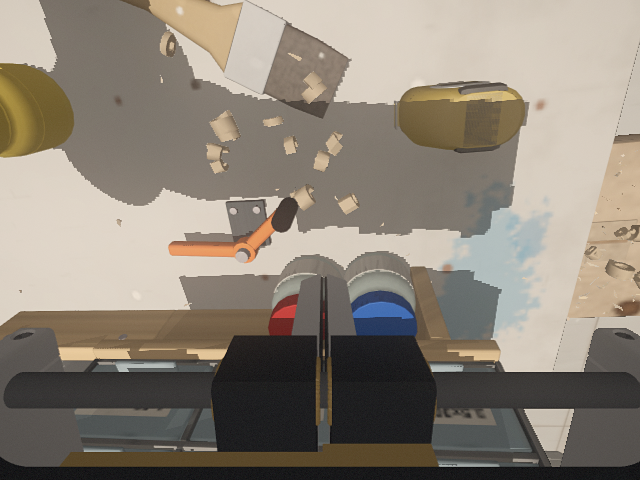

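Wrist view: knob top about (284,218), pivot (245,253), jars tight at (300,310)/(385,310). Compute the knob.

Run:
```python
from bay import *
q=env.camera_params("wrist")
for n,uv,z in(("knob",(284,219),58),("pivot",(245,253),30),("blade",(171,248),29)):
    w=onz(q,uv,z);print(n,w.round(1),(R(B[2]).T@(w[:2]-B[:2])).round(1))
```

```text
knob [517.2 110.4  58. ] [-131.    96.6]
pivot [559.3  61.9  30. ] [-86.6  50. ]
blade [550.1  -7.2  29. ] [-92.6 -19.4]
```

>>> arm_command(
  commands=[
    [[1,-0.4,0,-0.5,0,0,0],[1,-0.4,0,-0.5,0,0,0],[1,0,0,-0.5,0,0,0],[1,0,0,-0.5,0,0,0],[1,0,0,-0.5,0,0,0],[1,0,0,-0.5,0,0,0],[1,0,0,-0.5,0,0,0],[1,0,0,-0.5,0,0,0],[1,0,0,-0.5,0,0,0],[1,0,0,-0.2,0,0,0],[1,0,0,0,0,0,0]],
  ],
)

```text
clock: 20.55
ee_pos: [515.2, 143.0, 35.9]
ee_rot: [0.095, 0.052, 0.993, -0.048]
contact_force: [-0.3, 0.7, 0.4]
grip_width: 0.5
gripper_force: 0.0
```

>>> arm_command(
  commands=[
    [[1,0,-0.4,0,0,0,0],[1,0,-0.4,0,0,0,0],[1,-0.1,-0.4,0,0,0,0],[1,-0.2,-0.4,0,0,0,0],[1,-0.1,-0.4,0,0,0,0],[1,-0.1,-0.4,0,0,0,0]],
  ],
)

```text
clock: 21.15
ee_pos: [505.7, 94.0, 36.9]
ee_rot: [0.096, 0.052, 0.993, -0.048]
contact_force: [-0.6, 0.6, -0.0]
grip_width: 0.7
gripper_force: 0.4
```

```bash
python3 st.py;python3 - <<'E'
from bay import *
t=env.snapshot("top");h=cv2.cvtColor(t,cv2.COLOR_RGB2HSV)
q=env.camera_params("wrist");b=cv2.cvtColor(env.snapshot("wrist"),cv2.COLOR_RGB2HSV)
for n,im,lo,hi in(("w-or",b,(6,150,60),(16,255,255)),("top-or",h,(6,170,100),(18,255,255))):
    M=cv2.inRange(im,lo,hi);nn,l,st,ce=cv2.connectedComponentsWithStats(M)
    for i in range(1,nn):
        if st[i][4]>40:
            c=onz(q if n[0]=="w" else p,ce[i],25);print(n,st[i],(R(B[2]).T@(c[:2]-B[:2])).round(0))
E
```

```text
TCP [505.7  94.   36.9] bay [-141.7   79.7] lean 11.0 z_tool [ 0.19  -0.096 -0.977] y_tool [ 0.068  0.994 -0.085] j [ 0.31  0.95 -1.09  2.17  1.44  0.99 -0.24] w 0.6863825743525598 F [-0.6  0.6 -0. ] 21.15
w-or [280 315  15  21 193] [-103.   51.]
```

>>> arm_command(
  commands=[
    [[1,0,-0.4,0,0,0,0],[1,0,-0.4,0,0,0,0],[1,0.1,-0.4,0,0,0,0],[1,0.15,-0.4,0,0,0,0],[1,0.2,-0.4,0,0,0,0],[1,0.2,-0.2,0,0,0,0]],
  ],
)

```text
clock: 21.85
ee_pos: [519.0, 49.7, 36.5]
ee_rot: [0.095, 0.053, 0.993, -0.048]
contact_force: [-1.0, 0.8, -0.3]
grip_width: 0.4
gripper_force: 0.3
```

>>> arm_command(
  commands=[
    [[1,0.1,-0.2,0,0,0,0],[1,0,-0.1,0,0,0,0],[1,0,-0.1,0,0,0,0]],
  ],
)

```text
clock: 22.15
ee_pos: [521.2, 43.6, 36.8]
ee_rot: [0.096, 0.052, 0.993, -0.047]
contact_force: [2.3, 1.6, 0.4]
grip_width: 0.6
gripper_force: 0.8
```

>>> arm_command(
  commands=[
    [[1,0,-0.1,0,0,0,0],[1,0,-0.1,0,0,0,0]],
  ],
)

```text
clock: 22.35
ee_pos: [521.0, 40.2, 36.8]
ee_rot: [0.096, 0.052, 0.993, -0.046]
contact_force: [2.3, 5.1, -0.4]
grip_width: 0.3
gripper_force: 2.9
```

>>> arm_command(
  commands=[
    [[1,0,-0.1,0,0,0,0],[1,0,-0.1,0,0,0,0]],
  ],
)

```text
clock: 22.55
ee_pos: [520.9, 40.0, 37.0]
ee_rot: [0.096, 0.05, 0.993, -0.043]
contact_force: [1.6, 11.3, -2.3]
grip_width: 0.3
gripper_force: 5.7
```

The gate is at its stop. Hold briefly, back off, rise and move clear.

>>> arm_command(
  commands=[
    [[1,0,0,0,0,0,0],[1,0,0,0,0,0,0],[1,0,0.5,0,0,0,0],[1,-0.2,0.5,0,0,0,0],[1,-0.3,0,0.4,0,0,0],[1,-0.3,0,0.5,0,0,0],[1,-0.3,0,0.5,0,0,0],[1,-0.3,0,0.5,0,0,0],[1,-0.3,0,0.5,0,0,0],[1,-0.3,0,0.5,0,0,0],[1,-0.3,0,0.5,0,0,0],[1,0,0,0,0,0,0]],
  ],
)

```text
clock: 23.75
ee_pos: [474.6, 55.0, 106.1]
ee_rot: [0.097, 0.052, 0.993, -0.048]
contact_force: [0.4, 0.3, -0.5]
grip_width: 0.5
gripper_force: 0.0
```

```bash
python3 st.py;python3 - <<'E'
from bay import *
q=env.camera_params("wrist");im=env.snapshot("wrist");cv2.imwrite("pics/w8.png",im[:,:,::-1]);b=cv2.cvtColor(im,cv2.COLOR_RGB2HSV)
tob=lambda w:(R(B[2]).T@(w[:2]-B[:2])).round(1)
for n,lo,hi,z in(("or",(4,150,60),(16,255,255),29),("red",(0,150,50),(4,255,255),70),("blue",(100,120,40),(125,255,255),70)):
    M=cv2.inRange(b,lo,hi);nn,l,st,ce=cv2.connectedComponentsWithStats(M)
    for i in range(1,nn):
        if st[i][4]>150:
            pts=np.column_stack(np.nonzero(l==i)[::-1]).astype(np.float32)
            box=cv2.boxPoints(cv2.minAreaRect(pts));print(n,st[i],tob(onz(q,ce[i],z)),[tuple(tob(onz(q,v,z))) for v in box])
for n,X in (("red home",(-33,101)),("blue home",(-33,167))):
    w=R(B[2])@X+B[:2];print(n,np.round(proj(q,[*w,75]),0),np.round(proj(q,[*w,0]),0))
E
```

```text
TCP [474.6  55.  106.1] bay [-170.9   39.4] lean 11.1 z_tool [ 0.191 -0.096 -0.977] y_tool [ 0.067  0.994 -0.085] j [ 0.45  0.78 -1.17  2.23  1.28  0.95 -0.1 ] w 0.47931262982026185 F [ 0.4  0.3 -0.5] 23.75
blue [473 364  53   8 304] [-69.6 166.1] [(np.float64(-66.1), np.float64(147.1)), (np.float64(-73.6), np.float64(146.2)), (np.float64(-74.6), np.float64(183.7)), (np.float64(-67.2), np.float64(185.2))]
blue [465 408  74  15 872] [-16. 176.] [(np.float64(-4.7), np.float64(148.4)), (np.float64(-22.7), np.float64(146.3)), (np.float64(-25.5), np.float64(203.2)), (np.float64(-8.0), np.float64(206.8))]
red home [411. 403.] [401. 338.]
blue home [495. 406.] [468. 339.]
```

>>> arm_command(
  commands=[
    [[1,-0.5,0.8,0.7,0,0,0],[1,-0.5,0.8,0.7,0,0,0],[1,-0.5,0.8,0.7,0,0,0],[1,-0.3,0.8,0.5,0,0,0],[1,0,1,0.5,0,0,0],[1,0,1,0,0,0,0],[1,0,1,0,0,0,0],[1,0,1,0,0,0,0],[1,0,0,0,0,0,0]],
  ],
)

```text
clock: 24.7
ee_pos: [438.6, 202.1, 166.6]
ee_rot: [0.095, 0.051, 0.993, -0.046]
contact_force: [0.8, 0.9, 0.4]
grip_width: 0.9
gripper_force: 0.0
```

Run:
```python
from bay import *
tob=lambda w:(R(B[2]).T@(w[:2]-B[:2])).round(1)
for cam in("top","wrist"):
    q=env.camera_params(cam);im=env.snapshot(cam);cv2.imwrite(f"pics/{cam}9.png",im[:,:,::-1]);b=cv2.cvtColor(im,cv2.COLOR_RGB2HSV)
    for n,lo,hi,z in(("or",(4,170,60),(16,255,255),29),("red",(0,150,50),(3,255,255),72),("blue",(105,120,40),(125,255,255),72)):
        M=cv2.inRange(b,lo,hi);nn,l,st,ce=cv2.connectedComponentsWithStats(M)
        for i in range(1,nn):
            w=tob(onz(q,ce[i],z))
            if st[i][4]>25 and -200<w[0]<20 and -100<w[1]<230:
                pts=np.column_stack(np.nonzero(l==i)[::-1]).astype(np.float32)
                x,y,ww,h=st[i][:4]
                print(cam,n,st[i],w,[[float(a) for a in tob(onz(q,v,z))] for v in ((x,y+h/2),(x+ww,y+h/2),(x+ww/2,y),(x+ww/2,y+h))])
```

```text
top or [277 197   6  16  64] [-57.3  47.5] [[-59.4, 55.6], [-58.2, 38.5], [-35.2, 48.8], [-82.3, 45.3]]
top red [253 195  17   7  71] [-53.3 101.2] [[-55.7, 120.7], [-52.6, 73.3], [-44.0, 97.8], [-64.2, 96.2]]
top blue [228 194  19   8 109] [-54.5 166.8] [[-58.8, 190.6], [-55.3, 137.6], [-45.5, 165.1], [-68.5, 163.1]]
wrist blue [323 357   2  15  28] [-51.8 164.9] [[-50.4, 164.3], [-50.5, 166.4], [-61.1, 166.0], [-39.4, 164.6]]
```

The gate blade lies across the lane at y≈48. Red is at y≈101 and blue at y≈167, both against the fence. Handing in.

```bash
python3 -c "
from workcell import env
print(env.hand_in())"
```

```text
the job is handed in; nothing more can be done
None
```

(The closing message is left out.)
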